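# Make up a grinding kit and a polishing kit

### The job

Make up the two kits for the next jobs from the stock on the bench. Grinding kit, in the tray with two bays: the grinding wheel flat in the larger bay and the big hex nut in the smaller one. Polishing kit, in the tray with three bays: the compound bar lying flat in the long bay, the felt bob standing point up in the middle bay and the small hex nut in the remaining square bay at the end; the steel collar is not wanted, so leave it where it lies.

Things in the scene. Friction and masses are not known exactly. Their poses are not given: they have to be found in the camera images.
- wheel: Small grey grinding wheel, a disc 60 mm in diameter and 26 mm thick, lying flat, with a cream paper disc and a dark bore mark (no real hole) on its upper face; about 160 g. Stands upright on its flat end at the start. Origin: centre of its underside, z up.
- big_nut: Big tall steel hex nut, 46 mm across flats (53 mm over corners), 45 mm high, about 420 g, bore only marked. Stands upright on its flat end at the start. Origin: centre of its underside, z up; its x axis is square to a pair of flats (also at 60 and 120 degrees).
- small_nut: Small tall steel hex nut, 30 mm across flats (35 mm over corners), 30 mm high, about 120 g, bore only marked. Stands upright on its flat end at the start. Origin: centre of its underside, z up; its x axis is square to a pair of flats (also at 60 and 120 degrees).
- felt_bob: Bullet-shaped grey felt polishing bob, hard: a cylinder 36 mm in diameter and 30 mm high, above it a rounded point up to 53 mm; about 50 g. Stands upright on its flat end at the start. Origin: centre of its underside, z up.
- bar: Reddish-brown bar of hard polishing compound, 32 mm (its x) by 90 mm (its y, the long way) by 30 mm high, lying flat; about 150 g. Origin: centre of its underside, z up.
- collar: Plain steel collar (ring) 50 mm outside, 30 mm bore, 20 mm high, lying flat among the stock. Not wanted in either kit: leave it where it lies. Origin: centre of its underside.
- grind_tray: Two-bay plywood kit tray, fixed to the bench, 96 mm (its x) by 170 mm (its y), 11 mm high; walls and divider 4 mm, floor 3 mm thick. Origin: centre of its underside, z up. Bays are 88 mm wide in x, centred at x = 0. Larger bay (wheel): 88 mm long in y, centred at y = +37 mm; smaller bay (big nut): 70 mm, centred at y = -46 mm.
- polish_tray: Three-bay plywood kit tray, fixed to the bench, 68 mm (its x) by 252 mm (its y), 11 mm high; walls and dividers 4 mm, floor 3 mm thick. Origin: centre of its underside, z up. Bays are 60 mm wide in x, centred at x = 0. Long bay (bar): 116 mm long in y, centred at y = +64 mm; middle bay (felt bob): 60 mm, centred at y = -28 mm; end bay (small nut): 60 mm, centred at y = -92 mm.
Not all that is in view belongs to the job. What is shaped like the felt_bob but green or yellow is not meant.

How it is judged:
By the outcome, as a careful person would: the job done as asked, in the order asked, and still so for the second after the job is handed in, with the robot touching nothing.
It also fails if it takes over 125 s, if anything falls off the work surface, if the arm or the gripper's body presses on something with over 40 N, if the wrist force passes 120 N, or if a joint passes its speed limit or range.

### The arm

A 6-joint arm with a two-finger parallel gripper is mounted at the origin on the work surface. World frame = base frame: x ahead of the robot, y to its left, z up, the work surface at z = 0. Lengths are in m, angles in rad, forces in N, time in s.
With the tool pointing down it reaches from about 0.35 to 0.975 m from the base axis. Payload 4.9 kg.
Tool frame: the origin (TCP) lies where the fingers leave the gripper's body, on its centre line; the fingertips stand 73 mm ahead of it and the grasp point (between the pads) lies 54 mm ahead of it; z points along the fingers, y is the line along which they close (so a half turn about z gives the same grasp; the last joint's range is limited). The gripper opens to 85 mm and grips with 20 to 120 N. Pads are 22 mm wide; open, the fingers measure 114 mm over their backs; the gripper's body (76 mm by 85 mm) begins 54 mm behind the grasp point. The pads swing forward as they close: fully open they stand 13 mm farther back than shut.
Start: joints at [1.16, 0.053, 1.613, -0, 1.476, -0.119], TCP at [0.18, 0.599, 0.304] pointing down, gripper open.
Joint ranges: [-3.01, 3.01], [-1.01, 2.22], [0.06, 2.58], [-1.02, 4.17], [0.09, 2.62], [-3.14, 3.14]. Speed limits (rad/s): [2.57, 2.57, 3.14, 3.14, 3.14, 3.14].

### API

Orientations are given as a unit quaternion [x, y, z, w].
In Python, from rig import robot gives the robot as it stands. The module is installed in compiled form; this text tells all that it offers.
- The arm moves only by the tool move_arm, never from a script. Its argument "commands" is a list of rows, each a list of 7 numbers: the turn, a rotation vector about the tool's x, y, z in degrees, then the shift along the tool's x, y, z in cm, then the opening, from 0 (shut) to 1 (fully open). In form: [[rx, ry, rz, tx, ty, tz, grip], ...]. A call has 1 to 8 rows; each row shifts and turns the commanded pose from where the row before left it, along the tool's axes as they then stand; what a row does not reach is not made up. A row lasts 1/8 s, in which the tool goes at most 62.5 mm and 10.7 degrees, less where a joint would pass 70% of its speed; a pose out of reach is approached as far as the arm can. A call is refused whole if a number of a shift passes 6.25 or a number of a turn 10.7, either way. A call with a gripper value outside its range is refused whole. The fingers move at their own pace and stop on an object; "newtons" is the grip in N (left out, the last holds). Time passes only in rows, so rows that do not move let the fingers close. It gives the time, the measured TCP pose, the force, the opening and the grip force at its end, in the units of the state.
- robot.get_state(): the state, without advancing time (a new reading comes with each control period).
- robot.capture(name): name is "scene" or "top"; returns the picture (384x512x3 uint8, red, green, blue); there is no depth.
- robot.get_calibration(name): a dict with "fx", "fy", "cx", "cy" (pixels), "distortion" ([k1, k2, p1, p2, k3] as OpenCV has them; the pictures are not rectified), "R" (3x3) and "t" (3): a world point X has camera coordinates R X + t. Camera axes: x right, y down, z forward; pixel columns grow to the right and rows downward; lengths in m; the calibration is good to about 2 mm. A picture is of the moment at which its call begins. get_calibration takes no time and is no camera call.
- robot.sign_off(): hands the job in; it is judged then, once.
The state is a dict: "time": time; "qpos": joint angles; "qvel": joint speeds; "joint_efforts": joint torques, N m; "position": TCP position; "tcp_rot": TCP orientation; "wrist_force": force on the tool from outside, world axes, zero at the start; "torque": the same for the moment, N m; "grip_width": opening from 0.0 (shut) to 1.0 (fully open); "grasp_force": force on a finger pad.
Only numpy, scipy, OpenCV 4.12 (cv2) and the standard library are available. Lean on these libraries where they do the work, as an engineer would, in place of code of your own. Each camera call takes 0.05 s, during which the arm holds its last target. There are 200 camera calls.

## Working session

There is one attempt and no reset: what is moved stays moved. The work goes in short steps, Python scripts to look and compute and a tool call to move; the robot and the scene stay as the last step left them, time stands still between calls to the robot, and variables do not carry over. Pictures are saved under pics/ and viewed, at most 14 in all, crops included, and the job is handed in when it is done.

Besides the shell and the picture viewer there is one more tool, called after "Request:" as a command line: name --pt "numbers of a row" for each row, then --argument value for the rest. move_arm: Moves the arm, as the interface text tells. Its arguments: {"type":"object","properties":{"commands":{"type":"array","items":{"type":"array","items":{"type":"number"}}},"newtons":{"type":"number"}},"required":["commands"]}

```bash
mkdir -p pics; python3 - <<'E'
from rig import robot
import cv2
for n in("scene","top"):
    im=robot.capture(n); cv2.imwrite(f"pics/{n}0.png",im[:,:,::-1])
    c=robot.get_calibration(n); print(n,{k:(v.tolist() if hasattr(v,'tolist') else v) for k,v in c.items()})
s=robot.get_state();print(s)
E
```

```text
scene {'fx': 479.35129194462206, 'fy': 479.35129194462206, 'cx': 261.9133686652, 'cy': 196.1489666978317, 'distortion': [-0.03827603570919025, 0.0, 0.0, 0.0, 0.0], 'R': [[-0.8358941488676679, 0.5486982606130356, -0.014532401350994734], [0.3486013185514792, 0.5102407905845874, -0.7862133656506901], [-0.42397888224883007, -0.6622571663816443, -0.617784228499877]], 't': [0.3881980306523162, -0.15868541400070219, 1.2514099282873135]}
top {'fx': 473.29785316841526, 'fy': 473.29785316841526, 'cx': 254.6329845214982, 'cy': 185.10217068543386, 'distortion': [-0.137359784502685, 0.0, 0.0, 0.0, 0.0], 'R': [[-0.013025039415776297, -0.99974949421607, 0.01820157034241219], [-0.993802006745771, 0.010933489009559089, -0.11062563087348778], [0.11039891184380758, -0.01952966033473581, -0.9936954627203011]], 't': [0.020885255749991574, 0.45960602793148064, 1.068976852151813]}
{'time': 0.1, 'qpos': array([ 1.16000123e+00,  5.33103775e-02,  1.61415913e+00, -1.65965561e-05,
        1.47600736e+00, -1.19009368e-01]), 'qvel': array([ 0.00111841, -0.00259133, -0.00300695, -0.00103789, -0.00088847,
        0.00080577]), 'joint_efforts': array([ 1.19692227e-04, -3.94906461e+01, -3.71363926e+01, -5.77649757e-05,
        3.96544041e-03,  2.52710851e-05]), 'position': array([0.1796244 , 0.5981816 , 0.30277227]), 'tcp_rot': array([ 1.45375017e-01,  9.89376176e-01, -9.11407921e-04, -2.38685713e-04]), 'wrist_force': array([ 0.1098328 , -0.59563982,  0.16246461]), 'torque': array([ 0.00760155, -0.00099913,  0.0014946 ]), 'grasp_force': 0.0, 'grip_width': 0.9990893691794857}
```

View pics/scene0.png

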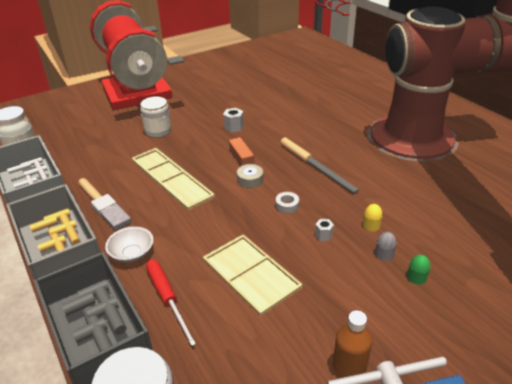

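View pics/top0.png

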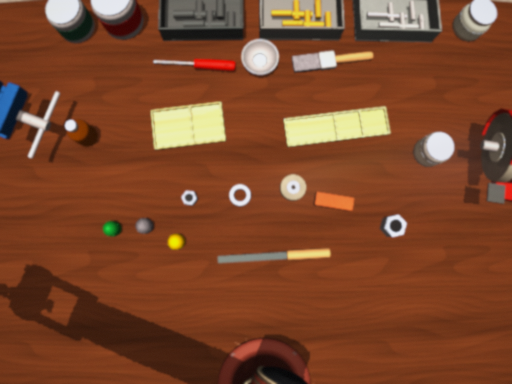

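```bash
python3 - <<'E'
import cv2
a=cv2.imread("pics/top0.png")[95:260,90:420]; cv2.imwrite("pics/topc.png",cv2.resize(a,None,fx=2.4,fy=2.4,interpolation=cv2.INTER_CUBIC))
a=cv2.imread("pics/scene0.png")[100:310,130:440]; cv2.imwrite("pics/scenec.png",cv2.resize(a,None,fx=2.5,fy=2.5,interpolation=cv2.INTER_CUBIC))
E
```

```text
(no output)
```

View pics/topc.png

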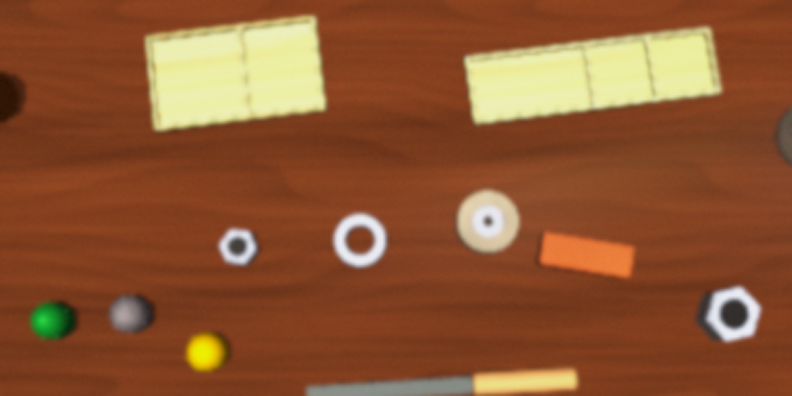

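View pics/scenec.png

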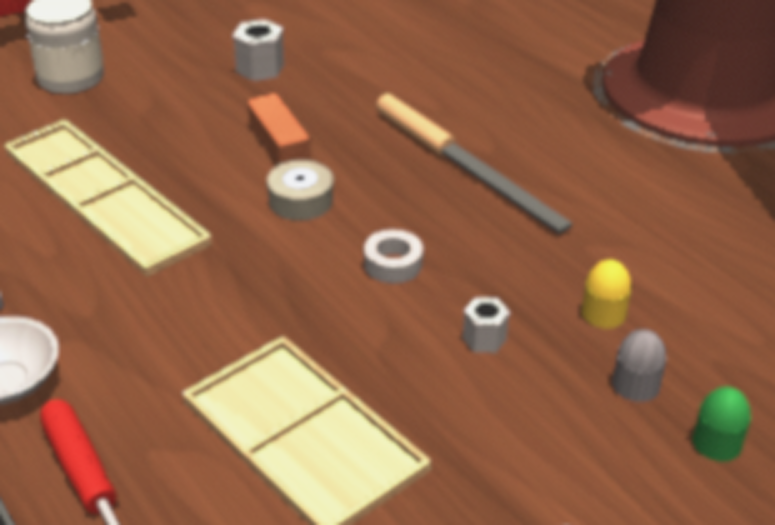

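```bash
cat > h.py <<'E'
import numpy as np, cv2
from rig import robot
CAL={n:robot.get_calibration(n) for n in("scene","top")}
def ray(n,p):
    c=CAL[n];K=np.array([[c["fx"],0,c["cx"]],[0,c["fy"],c["cy"]],[0,0,1]])
    u=cv2.undistortPoints(np.float64(p).reshape(-1,1,2),K,np.float64(c["distortion"])).reshape(-1,2)
    R=np.array(c["R"]);return -R.T@np.array(c["t"]),np.c_[u,np.ones(len(u))]@R
def plane(n,p,z):
    C,d=ray(n,p);return (C+d*((z-C[2])/d[:,2])[:,None])[:,:2]
def tri(pt,ps):
    C1,d1=ray("top",pt);C2,d2=ray("scene",ps);d1=d1[0];d2=d2[0]
    s=np.linalg.lstsq(np.c_[d1,-d2],C2-C1,rcond=None)[0]
    a=C1+s[0]*d1;b=C2+s[1]*d2;return (a+b)/2,np.linalg.norm(a-b)
S=4
def blob(im,seed,f,half=60):
    """outer contour (full-picture pixels) nearest seed of mask f(bgr float upscaled)"""
    x0,y0=max(0,int(seed[0]-half)),max(0,int(seed[1]-half));a=im[y0:y0+2*half,x0:x0+2*half]
    b=cv2.resize(a,None,fx=S,fy=S,interpolation=cv2.INTER_CUBIC)
    hsv=cv2.cvtColor(b,cv2.COLOR_BGR2HSV).astype(int)
    m=f(hsv[...,0],hsv[...,1],hsv[...,2]).astype(np.uint8)*255
    m=cv2.morphologyEx(m,cv2.MORPH_CLOSE,np.ones((7,7)));m=cv2.morphologyEx(m,cv2.MORPH_OPEN,np.ones((7,7)))
    cs=[c for c in cv2.findContours(m,cv2.RETR_EXTERNAL,cv2.CHAIN_APPROX_NONE)[0] if cv2.contourArea(c)>40*S*S]
    s=((seed[0]-x0)*S,(seed[1]-y0)*S)
    c=max(cs,key=lambda c:cv2.pointPolygonTest(c,s,True))
    return (c.reshape(-1,2)+.5)/S-.5+[x0,y0]
def cen(c):
    m=cv2.moments(np.float32(c).reshape(-1,1,2));return np.array([m["m10"],m["m01"]])/m["m00"]
white=lambda h,s,v:(s<60)&(v>165)
cream=lambda h,s,v:(s<110)&(v>150)
orange=lambda h,s,v:(s>120)&(v>185)
grey=lambda h,s,v:(s<75)
yel=lambda h,s,v:(h>22)&(h<36)&(v>120)&(s>40)
E
python3 - <<'E'
from h import *
T=cv2.imread("pics/top0.png");Q=cv2.imread("pics/scene0.png")
for n,st,ss,f,fs in [("wheel",(285,187),(241,171),cream,cream),("big_nut",(395,226),(232,111),white,white),("bar",(335,201),(241,148),orange,orange),
  ("bob",(144,226),(386,245),grey,grey),("small_nut",(189,198),(325,223),white,white),("collar",(240,195),(287,198),white,white)]:
    a=blob(T,st,f);b=blob(Q,ss,fs)
    X,e=tri(cen(a),cen(b));w=plane("top",a,X[2]);r=cv2.minAreaRect(np.float32(w*1000))
    v=w-cen(w*1000)/1000;ph=np.angle(np.sum(np.hypot(*v.T)*np.exp(6j*np.arctan2(v[:,1],v[:,0]))))/6
    w2=plane("scene",b,X[2]);v=w2-cen(w2*1000)/1000;p2=np.angle(np.sum(np.hypot(*v.T)*np.exp(6j*np.arctan2(v[:,1],v[:,0]))))/6
    print(n,cen(a).round(1),cen(b).round(1),"X",(X*1000).round(1),"err",round(e*1000,1),"rect",np.round(r[1],1),round(r[2],1),"scene rect",np.round(cv2.minAreaRect(np.float32(w2*1000))[1],1),"flat",np.round(np.degrees([ph,p2])+30,1))
for n,st,ss in [("grind",(180,130),(252,270)),("polish",(315,128),(190,187))]:
    a=blob(T,st,yel,90);b=blob(Q,ss,yel,90)
    for nm,c in(("top",a),("scene",b)):
        w=plane(nm,c,.011);r=cv2.minAreaRect(np.float32(w*1000));print(n,nm,np.round(r[0],1),np.round(r[1],1),round(r[2],1))
    print(tri(cen(a),cen(b)))
E
```

```text
wheel [292.9 186.7] [249.6 171.3] X [453.2 -71.9  25. ] err 4.8 rect [59.9 60.6] 88.9 scene rect [63.1 61.8] flat [43. 55.]
big_nut [395.5 225.4] [232.6 112.3] X [ 359.4 -305.    43.8] err 4.4 rect [53.3 48.4] 39.0 scene rect [53.3 48.9] flat [10.9  8.2]
bar [334.3 200.7] [240.8 147.3] X [ 419.  -166.9   27.6] err 5.3 rect [88.7 31.2] 79.9 scene rect [92.  31.8] flat [19.8 38. ]
bob [143.8 225.4] [385.5 245.9] X [368.  274.3  20.1] err 4.5 rect [38.7 32.3] 89.6 scene rect [79.5 35.1] flat [54.6 12.8]
small_nut [188.4 197.1] [324.4 224. ] X [431.5 169.4  30.2] err 4.4 rect [33.5 32.3] 89.4 scene rect [32.4 34. ] flat [53.  53.9]
collar [239.5 194.5] [287. 199.] X [437.3  52.2  18.4] err 4.6 rect [49.9 50.7] 89.4 scene rect [51.3 49.1] flat [38.9 51.8]
grind top [607.2 173. ] [ 97.4 171.6] 6.3
grind scene [605.4 177.6] [ 95.  170.6] 6.2
(array([0.60593135, 0.176613  , 0.00077367]), np.float64(0.00779600489993559))
polish top [ 602.1 -183.9] [ 69.7 252.9] 7.0
polish scene [ 600.7 -178.3] [ 70.2 249.6] 7.0
(array([ 0.5988051 , -0.18043076,  0.00123443]), np.float64(0.011829671105408054))
```

```bash
cat > g.py <<'E'
import sys,numpy as np
from rig import robot
from scipy.spatial.transform import Rotation as Ro
def go(x,y,z,yaw):
    s=robot.get_state();R=Ro.from_quat(s["tcp_rot"]).as_matrix();p=s["position"]
    y0=np.degrees(np.arctan2(R[1,1],R[0,1]));d=(yaw-y0+90)%180-90
    a=np.radians(y0+d);Y=np.array([np.cos(a),np.sin(a)]);X=np.array([-Y[1],Y[0]])
    D=(np.array([x,y,z])/1000-p)*100
    print("t",round(s["time"],2),"pos",(p*1000).round(1),"yaw",round(y0,1),"tilt",np.round(R[:2,2],3),"rz",round(-d,1),"then tx,ty,tz cm",np.round([X@D[:2],Y@D[:2],-D[2]],2),"grip",round(s["grip_width"],3),round(s["grasp_force"],1),"F",s["wrist_force"].round(1))
if __name__=="__main__":go(*map(float,sys.argv[1:]))
E
```

Request:
move_arm --pt "0 0 9.57 0 0 1 1" --pt "0 0 9.57 0 0 1 1" --pt "0 0 9.57 0 0 1 1" --pt "0 0 9.57 0 0 1 1" --pt "0 0 9.57 0 0 1 1" --pt "0 0 9.57 0 0 1 1" --pt "0 0 9.57 0 0 1 1" --newtons 50

```text
time: 0.98
position: [0.1797, 0.5982, 0.2328]
tcp_rot: [0.669, 0.743, -0.001, 0.0]
wrist_force: [-0.5, -0.7, 0.8]
grip_width: 0.998
grasp_force: 0.0
```

Request:
move_arm --pt "0 0 0 -5.8 1.65 0 1" --pt "0 0 0 -5.8 1.65 0 1" --pt "0 0 0 -5.8 1.65 0 1" --pt "0 0 0 -5.8 1.65 0 1" --pt "0 0 0 -5.8 1.65 0 1" --pt "0 0 0 -5.8 1.65 0 1" --pt "0 0 0 -5.8 1.65 0 1" --pt "0 0 0 -5.8 1.65 0 1"

```text
time: 1.98
position: [0.3619, 0.15, 0.2337]
tcp_rot: [0.667, 0.745, 0.0, 0.0]
wrist_force: [1.2, -0.2, -0.2]
grip_width: 1.005
grasp_force: 0.0
```

```bash
python3 g.py 453.2 -71.9 150 6.3
```

```text
t 1.98 pos [361.9 150.  233.7] yaw 6.3 tilt [0.001 0.   ] rz 0.0 then tx,ty,tz cm [-23.06   6.64   8.37] grip 1.005 0.0 F [ 1.2 -0.2 -0.2]
```

Request:
move_arm --pt "0 0 0 -4.61 1.33 1.68 1" --pt "0 0 0 -4.61 1.33 1.68 1" --pt "0 0 0 -4.61 1.33 1.68 1" --pt "0 0 0 -4.61 1.33 1.68 1" --pt "0 0 0 -4.61 1.33 1.68 1" --pt "0 0 0 0 0 0 1"

```text
time: 2.72
position: [0.4528, -0.0721, 0.1481]
tcp_rot: [0.669, 0.743, -0.001, -0.002]
wrist_force: [-0.0, -0.4, 0.6]
grip_width: 1.001
grasp_force: 0.0
```

```bash
python3 g.py 453.2 -71.9 82 6.3; python3 -c "
from h import *
a=robot.capture('scene')[:,:,::-1][60:260,150:350];cv2.imwrite('pics/s1.png',cv2.resize(a,None,fx=2.5,fy=2.5))"
```

```text
t 2.73 pos [452.8 -72.1 148.1] yaw 6.0 tilt [-0.004  0.001] rz -0.3 then tx,ty,tz cm [0.01 0.04 6.61] grip 1.001 0.0 F [-0.  -0.4  0.6]
```

View pics/s1.png

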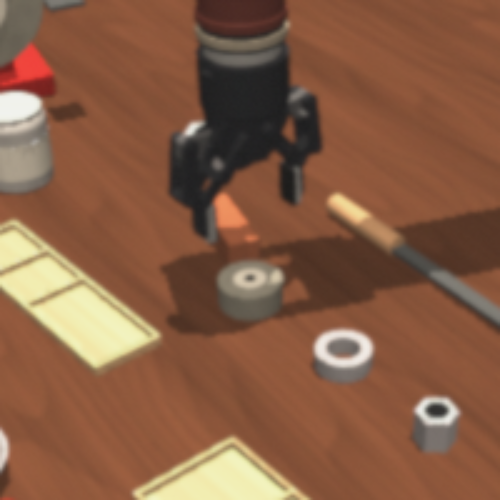

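The gripper is centred over the wheel, which is at about (250,290) in the crop. The fingers straddle it fore and aft, clear of the bar. Next I descend and close.

Request:
move_arm --pt "0 0 0 0 0 2.2 1" --pt "0 0 0 0 0 2.2 1" --pt "0 0 0 0 0 2.2 1" --pt "0 0 0 0 0 0 1" --pt "0 0 0 0 0 0 0.5" --pt "0 0 0 0 0 0 0.3" --pt "0 0 0 0 0 0 0.3" --pt "0 0 0 0 0 0 0.3"

```text
time: 3.78
position: [0.4544, -0.0701, 0.0859]
tcp_rot: [0.667, 0.745, 0.001, 0.001]
wrist_force: [-1.4, 2.0, 6.7]
grip_width: 0.673
grasp_force: 53.9
```

```bash
python3 g.py 602.3 212.1 180 6.3; python3 -c "
from h import *
a=robot.capture('scene')[:,:,::-1][60:260,150:350];cv2.imwrite('pics/s2.png',cv2.resize(a,None,fx=2.5,fy=2.5))"
```

```text
t 3.77 pos [454.4 -70.1  85.9] yaw 6.3 tilt [ 0.003 -0.   ] rz -0.0 then tx,ty,tz cm [26.43 17.79 -9.41] grip 0.673 53.9 F [-1.4  2.   6.7]
```

View pics/s2.png

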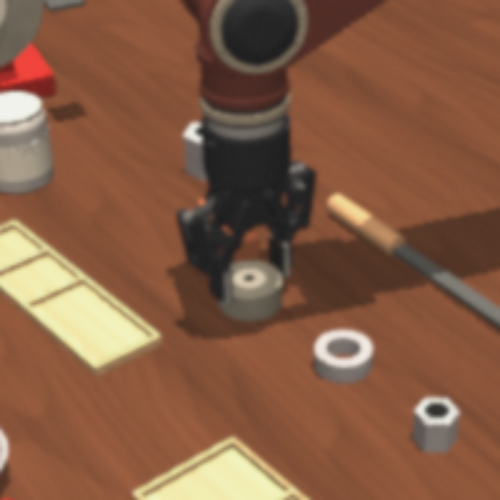

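Request:
move_arm --pt "0 0 0 0 0 -4.7 0.3" --pt "0 0 0 0 0 -4.7 0.3" --pt "0 0 0 4.4 2.97 0 0.3" --pt "0 0 0 4.4 2.97 0 0.3" --pt "0 0 0 4.4 2.97 0 0.3" --pt "0 0 0 4.4 2.97 0 0.3" --pt "0 0 0 4.4 2.97 0 0.3" --pt "0 0 0 4.4 2.97 0 0.3"

```text
time: 4.82
position: [0.6019, 0.2136, 0.1781]
tcp_rot: [0.667, 0.745, 0.0, 0.0]
wrist_force: [0.8, 1.2, -1.5]
grip_width: 0.675
grasp_force: 54.6
```

```bash
python3 g.py 602.3 212.1 120 6.3; python3 -c "
from h import *
a=robot.capture('scene')[:,:,::-1][60:340,150:430];cv2.imwrite('pics/s3.png',cv2.resize(a,None,fx=2,fy=2))"
```

```text
t 4.83 pos [601.9 213.6 178.1] yaw 6.3 tilt [ 0. -0.] rz 0.0 then tx,ty,tz cm [-0.16  0.02  5.81] grip 0.675 54.6 F [ 0.8  1.2 -1.5]
```

View pics/s3.png

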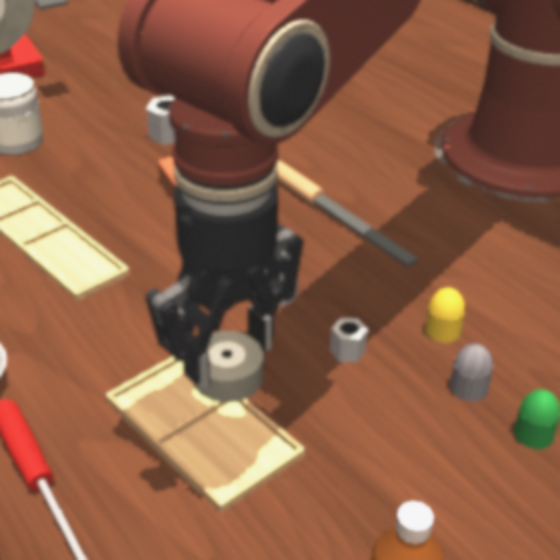

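Request:
move_arm --pt "0 0 0 -0.1 0 3.0 0.3" --pt "0 0 0 0 0 3.0 0.3" --pt "0 0 0 0 0 2.5 0.3" --pt "0 0 0 0 0 0.3 0.3" --pt "0 0 0 0 0 0.2 0.3" --pt "0 0 0 0 0 0 0.3"

```text
time: 5.62
position: [0.602, 0.211, 0.0889]
tcp_rot: [0.667, 0.745, 0.001, 0.0]
wrist_force: [-0.4, -1.2, -0.2]
grip_width: 0.672
grasp_force: 58.1
```

```bash
python3 g.py 602.3 212.1 87 6.3; python3 -c "
from h import *
a=robot.capture('scene')[:,:,::-1][160:320,180:340];cv2.imwrite('pics/s4.png',cv2.resize(a,None,fx=3,fy=3))"
```

```text
t 5.62 pos [602.  211.   88.9] yaw 6.3 tilt [0.001 0.   ] rz -0.0 then tx,ty,tz cm [0.1  0.05 0.19] grip 0.672 58.1 F [-0.4 -1.2 -0.2]
```

View pics/s4.png

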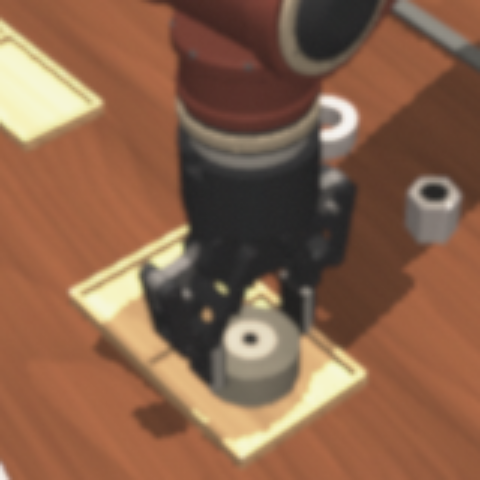

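Request:
move_arm --pt "0 0 0 0 0 0.15 0.3" --pt "0 0 0 0 0 0.15 0.3" --pt "0 0 0 0 0 0 0.3"

```text
time: 6.05
position: [0.6022, 0.2111, 0.0885]
tcp_rot: [0.667, 0.745, -0.0, 0.0]
wrist_force: [-7.8, -1.3, 15.8]
grip_width: 0.674
grasp_force: 59.7
```

Request:
move_arm --pt "0 0 0 0 0 -0.1 0.8" --pt "0 0 0 0 0 0 1" --pt "0 0 0 0 0 0 1" --pt "0 0 0 0 0 -2.5 1" --pt "0 0 0 0 0 -4 1" --pt "0 0 -3.2 0 0 -4 1" --pt "0 0 0 0 0 0 1"

```text
time: 6.92
position: [0.6038, 0.2115, 0.1957]
tcp_rot: [0.646, 0.763, 0.003, 0.003]
wrist_force: [0.4, 0.2, -0.4]
grip_width: 1.002
grasp_force: 0.0
```

```bash
python3 g.py 359.4 -305 180 9.5
```

```text
t 6.92 pos [603.8 211.5 195.7] yaw 9.5 tilt [0.008 0.002] rz -0.0 then tx,ty,tz cm [-46.9  -32.63   1.57] grip 1.002 0.0 F [ 0.4  0.2 -0.4]
```

Request:
move_arm --pt "0 0 0 -4.26 -2.97 0.2 1" --pt "0 0 0 -4.26 -2.97 0.2 1" --pt "0 0 0 -4.26 -2.97 0.2 1" --pt "0 0 0 -4.26 -2.97 0.2 1" --pt "0 0 0 -4.26 -2.97 0.2 1" --pt "0 0 0 -4.26 -2.97 0.2 1" --pt "0 0 0 -4.26 -2.97 0.2 1" --pt "0 0 0 -4.26 -2.97 0.2 1"

```text
time: 7.92
position: [0.4219, -0.1654, 0.1737]
tcp_rot: [0.646, 0.763, -0.0, -0.001]
wrist_force: [1.0, -0.5, -0.2]
grip_width: 1.0
grasp_force: 0.0
```

```bash
python3 g.py 359.4 -305 150 9.5; python3 -c "
from h import *
T=robot.capture('top')[:,:,::-1];a=blob(T,(177,130),cream);print(cen(a),cv2.minAreaRect(np.float32(plane('top',a,.028)*1000)))
print(plane('top',cen(a),.029)*1000)"
```

```text
t 7.92 pos [ 421.9 -165.4  173.7] yaw 9.5 tilt [-0.001  0.001] rz -0.0 then tx,ty,tz cm [-12.74  -8.47   2.37] grip 1.0 0.0 F [ 1.  -0.5 -0.2]
[187.48976824 125.29675244] ((603.3172607421875, 171.23915100097656), (95.3973617553711, 169.62020874023438), 6.667709827423096)
[[602.11119544 170.91716744]]
```

Request:
move_arm --pt "0 0 0 -4.25 -2.82 0.6 1" --pt "0 0 0 -4.25 -2.82 0.6 1" --pt "0 0 0 -4.25 -2.82 0.6 1" --pt "0 0 0 0 0 0 1"

```text
time: 8.48
position: [0.3592, -0.3059, 0.1554]
tcp_rot: [0.648, 0.762, -0.0, -0.001]
wrist_force: [-0.4, 0.4, 0.3]
grip_width: 1.001
grasp_force: 0.0
```

```bash
python3 g.py 359.4 -305 84 9.5
```

```text
t 8.47 pos [ 359.2 -305.9  155.4] yaw 9.2 tilt [-0.002  0.001] rz -0.3 then tx,ty,tz cm [0.08 0.04 7.14] grip 1.001 0.0 F [-0.4  0.4  0.3]
```

Request:
move_arm --pt "0 0 0 0.05 0 2.4 1" --pt "0 0 0 0 0 2.4 1" --pt "0 0 0 0 0 2.3 1" --pt "0 0 0 0 0 0 1" --pt "0 0 0 0 0 0 0.5" --pt "0 0 0 0 0 0 0.2" --pt "0 0 0 0 0 0 0.2" --pt "0 0 0 0 0 0 0.2" --newtons 60

```text
time: 9.48
position: [0.3616, -0.3044, 0.0874]
tcp_rot: [0.646, 0.763, -0.0, 0.001]
wrist_force: [-1.1, 0.4, 5.8]
grip_width: 0.53
grasp_force: 62.8
```

Request:
move_arm --pt "0 0 0 0 0 0 0.2" --pt "0 0 0 0 0 -3 0.2" --pt "0 0 0 0 0 -4 0.2" --pt "0 0 3.2 0 0 -3 0.2" --pt "0 0 0 0 0 0 0.2"

```text
time: 10.1
position: [0.3615, -0.3043, 0.1876]
tcp_rot: [0.667, 0.745, -0.0, 0.002]
wrist_force: [0.3, -0.2, -5.2]
grip_width: 0.538
grasp_force: 63.1
```

```bash
python3 g.py 611.3 129.6 180 6.3; python3 -c "
from h import *
a=robot.capture('scene')[:,:,::-1][20:200,150:350];cv2.imwrite('pics/s5.png',cv2.resize(a,None,fx=2.5,fy=2.5))"
```

```text
t 10.1 pos [ 361.5 -304.3  187.6] yaw 6.3 tilt [ 0.003 -0.003] rz 0.0 then tx,ty,tz cm [40.39 29.59  0.76] grip 0.538 63.1 F [ 0.3 -0.2 -5.2]
```

View pics/s5.png

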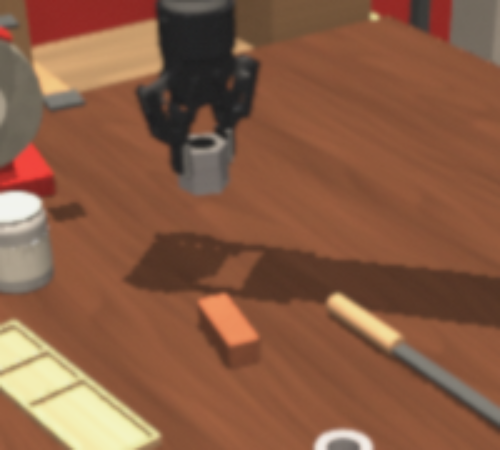

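Request:
move_arm --pt "0 0 0 4.49 3.29 0 0.2" --pt "0 0 0 4.49 3.29 0 0.2" --pt "0 0 0 4.49 3.29 0 0.2" --pt "0 0 0 4.49 3.29 0 0.2" --pt "0 0 0 4.49 3.29 0 0.2" --pt "0 0 0 4.49 3.29 0 0.2" --pt "0 0 0 4.49 3.29 0 0.2" --pt "0 0 0 4.49 3.29 0 0.2"

```text
time: 11.15
position: [0.5821, 0.084, 0.182]
tcp_rot: [0.667, 0.745, -0.002, -0.002]
wrist_force: [0.2, -0.7, -4.9]
grip_width: 0.528
grasp_force: 63.2
```

Request:
move_arm --pt "0 0 0 4.49 3.29 0 0.2" --pt "0 0 0 0 0 0 0.2"

```text
time: 11.4
position: [0.6104, 0.1335, 0.1819]
tcp_rot: [0.665, 0.746, -0.002, -0.002]
wrist_force: [0.2, -0.5, -5.4]
grip_width: 0.531
grasp_force: 63.6
```

```bash
python3 g.py 611.3 129.6 93 6.3
```

```text
t 11.4 pos [610.4 133.5 181.9] yaw 6.6 tilt [-0.005  0.   ] rz 0.3 then tx,ty,tz cm [-0.4   0.05  8.89] grip 0.531 63.6 F [ 0.2 -0.5 -5.4]
```

Request:
move_arm --pt "0 0 0 -0.4 0 3 0.2" --pt "0 0 0 0 0 3 0.2" --pt "0 0 0 0 0 2.6 0.2" --pt "0 0 0 0 0 0.3 0.2" --pt "0 0 0 0 0 0.2 0.2" --pt "0 0 0 0 0 0 0.2"

```text
time: 12.15
position: [0.6117, 0.1264, 0.0957]
tcp_rot: [0.667, 0.745, 0.0, 0.0]
wrist_force: [0.2, -0.4, -4.1]
grip_width: 0.528
grasp_force: 63.6
```

Request:
move_arm --pt "0 0 0 0.2 0 0.2 0.2" --pt "0 0 0 0 0 0.2 0.2" --pt "0 0 0 0 0 0 0.2"

```text
time: 12.52
position: [0.611, 0.1286, 0.0908]
tcp_rot: [0.667, 0.745, -0.0, -0.0]
wrist_force: [-0.2, -0.5, -3.9]
grip_width: 0.523
grasp_force: 63.6
```

Request:
move_arm --pt "0 0 0 0 0 0.15 0.2" --pt "0 0 0 0 0 0 0.2"

```text
time: 12.78
position: [0.6113, 0.1287, 0.0905]
tcp_rot: [0.667, 0.745, 0.0, -0.0]
wrist_force: [-3.9, 0.1, 4.0]
grip_width: 0.526
grasp_force: 64.3
```

Request:
move_arm --pt "0 0 0 0 0 0 0.8" --pt "0 0 0 0 0 0 1" --pt "0 0 0 0 0 0 1" --pt "0 0 0 0 0 -3 1" --pt "0 0 0 0 0 -4 1" --pt "0 0 8.2 0 0 -3 1" --pt "0 0 8.2 0 0 0 1" --pt "0 0 0 0 0 0 1"

```text
time: 13.78
position: [0.6113, 0.1285, 0.1899]
tcp_rot: [0.766, 0.643, 0.0, 0.0]
wrist_force: [-0.7, -0.2, 0.8]
grip_width: 1.0
grasp_force: 0.0
```

```bash
python3 g.py 419 -166.9 150 -10.1
```

```text
t 13.78 pos [611.3 128.5 189.9] yaw -10.0 tilt [0.001 0.   ] rz 0.1 then tx,ty,tz cm [-32.46 -13.75   3.99] grip 1.0 0.0 F [-0.7 -0.2  0.8]
```

Request:
move_arm --pt "0 0 0 -5.41 -2.29 0 1" --pt "0 0 0 -5.41 -2.29 0 1" --pt "0 0 0 -5.41 -2.29 1 1" --pt "0 0 0 -5.41 -2.29 1 1" --pt "0 0 0 -5.41 -2.29 1 1" --pt "0 0 0 -5.41 -2.29 1 1" --pt "0 0 0 0 0 0 1" --pt "0 0 0 0 0 0 1"

```text
time: 14.78
position: [0.4188, -0.1668, 0.1491]
tcp_rot: [0.766, 0.642, 0.0, -0.0]
wrist_force: [0.3, -0.1, 0.2]
grip_width: 1.0
grasp_force: 0.0
```

```bash
python3 g.py 419 -166.9 85 -10.1
```

```text
t 14.78 pos [ 418.8 -166.8  149.1] yaw -10.1 tilt [-0.     0.001] rz 0.0 then tx,ty,tz cm [-0.01  0.02  6.41] grip 1.0 0.0 F [ 0.3 -0.1  0.2]
```

Request:
move_arm --pt "0 0 0 0 0 2.2 1" --pt "0 0 0 0 0 2.2 1" --pt "0 0 0 0 0 2.0 1" --pt "0 0 0 0 0 0 0.6" --pt "0 0 0 0 0 0 0.1" --pt "0 0 0 0 0 0 0.1" --pt "0 0 0 0 0 0 0.1" --pt "0 0 0 0 0 0 0.1"

```text
time: 15.78
position: [0.42, -0.1673, 0.0869]
tcp_rot: [0.767, 0.642, 0.001, 0.001]
wrist_force: [1.3, 2.0, 6.1]
grip_width: 0.36
grasp_force: 61.1
```

Request:
move_arm --pt "0 0 0 0 0 0 0.1" --pt "0 0 0 0 0 -3 0.1" --pt "0 0 0 0 0 -4 0.1" --pt "0 0 -8.5 0 0 -2 0.1" --pt "0 0 -8.6 0 0 0 0.1" --pt "0 0 0 0 0 0 0.1"

```text
time: 16.52
position: [0.4185, -0.1668, 0.1751]
tcp_rot: [0.663, 0.748, -0.0, -0.0]
wrist_force: [0.2, 0.7, -1.9]
grip_width: 0.355
grasp_force: 60.3
```

```bash
python3 g.py 593.6 -117.6 180 7
```

```text
t 16.52 pos [ 418.5 -166.8  175.1] yaw 6.9 tilt [-0.001  0.   ] rz -0.1 then tx,ty,tz cm [ 2.75 17.98 -0.49] grip 0.355 60.3 F [ 0.2  0.7 -1.9]
```

Request:
move_arm --pt "0 0 0 0.69 4.5 0 0.1" --pt "0 0 0 0.69 4.5 0 0.1" --pt "0 0 0 0.69 4.5 0 0.1" --pt "0 0 0 0.69 4.5 0 0.1" --pt "0 0 0 0 0 3 0.1" --pt "0 0 0 0 0 3 0.1" --pt "0 0 0 0 0 1.5 0.1" --pt "0 0 0 0 0 0 0.1"

```text
time: 17.52
position: [0.5929, -0.1173, 0.0985]
tcp_rot: [0.663, 0.748, -0.001, -0.002]
wrist_force: [-0.9, -1.0, -1.6]
grip_width: 0.356
grasp_force: 60.5
```

```bash
python3 g.py 593.6 -117.6 91 7;python3 -c "
from h import *
a=robot.capture('scene')[:,:,::-1][80:260,100:300];cv2.imwrite('pics/s6.png',cv2.resize(a,None,fx=2.5,fy=2.5))"
```

```text
t 17.52 pos [ 592.9 -117.3   98.5] yaw 6.9 tilt [-0.004  0.001] rz -0.1 then tx,ty,tz cm [-0.04  0.07  0.75] grip 0.356 60.5 F [-0.9 -1.  -1.6]
```

View pics/s6.png

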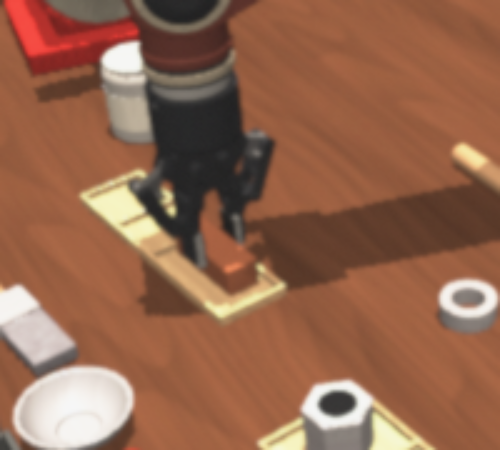

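The bar is aligned and hangs inside the long bay, at about (225,255) in the crop. The big nut stands in the other tray at (338,420). I lower to contact.

Request:
move_arm --pt "0 0 0 0 0 0.4 0.1" --pt "0 0 0 0 0 0.2 0.1" --pt "0 0 0 0 0 0 0.1"

```text
time: 17.95
position: [0.5943, -0.1177, 0.0948]
tcp_rot: [0.663, 0.749, 0.0, 0.0]
wrist_force: [-0.1, -0.8, -0.9]
grip_width: 0.358
grasp_force: 60.5
```

Request:
move_arm --pt "0 0 0 0 0 0.3 0.1" --pt "0 0 0 0 0 0.15 0.1" --pt "0 0 0 0 0 0 0.1"

```text
time: 18.32
position: [0.5942, -0.1176, 0.09]
tcp_rot: [0.663, 0.749, 0.0, 0.0]
wrist_force: [-0.6, 0.0, -1.1]
grip_width: 0.355
grasp_force: 60.6
```

Request:
move_arm --pt "0 0 0 0 0 0.15 0.1" --pt "0 0 0 0 0 0 0.1"

```text
time: 18.58
position: [0.5944, -0.1176, 0.09]
tcp_rot: [0.663, 0.749, -0.0, -0.0]
wrist_force: [-5.0, 1.4, 8.7]
grip_width: 0.358
grasp_force: 61.6
```

Contact. I release and go to the bob at (368, 274).

Request:
move_arm --pt "0 0 0 0 0 0 0.6" --pt "0 0 0 0 0 0 1" --pt "0 0 0 0 0 0 1" --pt "0 0 0 0 0 0 1" --pt "0 0 0 0 0 -3 1" --pt "0 0 0 0 0 -4 1" --pt "0 0 0 0 0 -4 1" --pt "0 0 0 0 0 0 1"

```text
time: 19.58
position: [0.5964, -0.1183, 0.2032]
tcp_rot: [0.663, 0.749, 0.002, 0.004]
wrist_force: [0.3, -0.6, 0.4]
grip_width: 1.001
grasp_force: 0.0
```

```bash
python3 g.py 368 274.3 200 7
```

```text
t 19.57 pos [ 596.4 -118.3  203.2] yaw 7.0 tilt [ 0.008 -0.003] rz -0.0 then tx,ty,tz cm [ 41.75 -17.89   0.32] grip 1.001 0.0 F [ 0.3 -0.6  0.4]
```

Request:
move_arm --pt "0 0 0 5.22 -2.24 0 1" --pt "0 0 0 5.22 -2.24 0 1" --pt "0 0 0 5.22 -2.24 0 1" --pt "0 0 0 5.22 -2.24 0 1" --pt "0 0 0 5.22 -2.24 0 1" --pt "0 0 0 5.22 -2.24 0 1" --pt "0 0 0 5.22 -2.24 0 1"

```text
time: 20.45
position: [0.3923, 0.2271, 0.1971]
tcp_rot: [0.663, 0.749, -0.001, -0.0]
wrist_force: [0.3, -0.2, -0.6]
grip_width: 1.0
grasp_force: 0.0
```

```bash
python3 g.py 368 274.3 150 7; python3 - <<'E'
from h import *
T=cv2.imread("pics/top0.png");Q=cv2.imread("pics/scene0.png")
g=lambda h,s,v:(s<120)
for n,im,sd in(("top",T,(144,226)),("scene",Q,(386,245))):
    c=blob(im,sd,g,22);print(n,CAL[n]["R"] is not None,(ray(n,[[0,0]])[0]*1000).round(),"px",c.min(0),c.max(0))
    for z in(0,.03): w=plane(n,c,z)*1000;print(z,w.min(0).round(1),w.max(0).round(1))
    if n=="scene":
        # middle columns of silhouette at base: lowest point lies on base circle nearest the camera
        i=c[:,1].argmax();print("low",c[i],plane(n,[[(c[:,0].min()+c[:,0].max())/2,c[i,1]]],0)*1000)
E
```

```text
t 20.45 pos [392.3 227.1 197.1] yaw 7.0 tilt [-0.001 -0.   ] rz -0.0 then tx,ty,tz cm [ 4.98 -1.84  4.71] grip 1.0 0.0 F [ 0.3 -0.2 -0.6]
top True [ 339.   37. 1113.] px [134.875 217.625] [152.875 232.875]
0 [352.5 255.4] [388.4 298.3]
0.03 [352.1 249.5] [387.1 291.3]
scene True [910. 697. 654.] px [374.125 230.625] [396.375 260.625]
0 [310.1 228.7] [385.  294.5]
0.03 [337.6 250.2] [409.1 313. ]
low [383.625 260.625] [[377.66232532 290.68258004]]
```

Request:
move_arm --pt "0 0 0 5.1 -1.88 0 1" --pt "0 0 0 0 0 2.2 1" --pt "0 0 0 0 0 2.2 1" --pt "0 0 0 0 0 0 1" --pt "0 0 0 0 0 0 1"

```text
time: 21.08
position: [0.3693, 0.2742, 0.1545]
tcp_rot: [0.663, 0.749, -0.0, -0.0]
wrist_force: [0.6, 0.3, 0.5]
grip_width: 1.0
grasp_force: 0.0
```

```bash
python3 g.py 367.5 275.5 85 7; python3 -c "
from h import *
a=robot.capture('scene')[:,:,::-1][150:310,300:460];cv2.imwrite('pics/s7.png',cv2.resize(a,None,fx=3,fy=3))"
```

```text
t 21.07 pos [369.3 274.2 154.5] yaw 7.0 tilt [-0. -0.] rz -0.0 then tx,ty,tz cm [ 0.15 -0.16  6.95] grip 1.0 0.0 F [0.6 0.3 0.5]
```

View pics/s7.png

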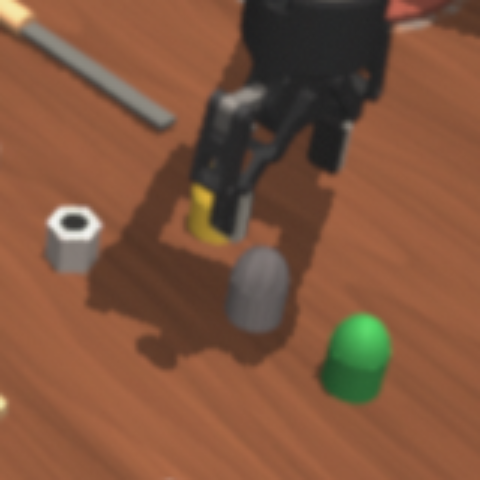

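Request:
move_arm --pt "0 0 0 0.15 -0.1 2.3 1" --pt "0 0 0 0 0 2.3 1" --pt "0 0 0 0 0 2.3 1" --pt "0 0 0 0 0 0 0.6" --pt "0 0 0 0 0 0 0.15" --pt "0 0 0 0 0 0 0.15" --pt "0 0 0 0 0 0 0.15" --pt "0 0 0 0 0 0 0.15" --newtons 45

```text
time: 22.12
position: [0.3693, 0.2763, 0.0873]
tcp_rot: [0.663, 0.749, 0.002, 0.001]
wrist_force: [0.3, -0.5, 6.5]
grip_width: 0.395
grasp_force: 45.3
```

Request:
move_arm --pt "0 0 0 0 0 0 0.15" --pt "0 0 0 0 0 -3 0.15" --pt "0 0 0 0 0 -4 0.15" --pt "0 0 0 0 0 -4 0.15" --pt "0 0 0 0 0 0 0.15"

```text
time: 22.75
position: [0.3699, 0.2767, 0.1996]
tcp_rot: [0.663, 0.749, 0.004, 0.001]
wrist_force: [0.8, -0.4, -0.8]
grip_width: 0.406
grasp_force: 45.0
```

```bash
python3 g.py 604.8 -208.9 200 7
```

```text
t 22.75 pos [369.9 276.7 199.6] yaw 7.0 tilt [0.007 0.004] rz -0.0 then tx,ty,tz cm [-5.106e+01  1.740e+01 -4.000e-02] grip 0.406 45.0 F [ 0.8 -0.4 -0.8]
```

Request:
move_arm --pt "0 0 0 -5.1 1.74 0 0.15" --pt "0 0 0 -5.1 1.74 0 0.15" --pt "0 0 0 -5.1 1.74 0 0.15" --pt "0 0 0 -5.1 1.74 0 0.15" --pt "0 0 0 -5.1 1.74 0 0.15" --pt "0 0 0 -5.1 1.74 0 0.15" --pt "0 0 0 -5.1 1.74 0 0.15" --pt "0 0 0 -5.1 1.74 0 0.15"

```text
time: 23.75
position: [0.5556, -0.1138, 0.1937]
tcp_rot: [0.663, 0.749, -0.0, -0.001]
wrist_force: [0.5, 0.7, 0.2]
grip_width: 0.399
grasp_force: 44.9
```

```bash
python3 g.py 604.8 -208.9 150 7
```

```text
t 23.75 pos [ 555.6 -113.8  193.7] yaw 7.0 tilt [-0.002  0.001] rz -0.0 then tx,ty,tz cm [-10.04   3.72   4.37] grip 0.399 44.9 F [0.5 0.7 0.2]
```

Request:
move_arm --pt "0 0 0 -5.02 1.86 0 0.15" --pt "0 0 0 -5.02 1.86 0 0.15" --pt "0 0 0 0 0 0 0.15" --pt "0 0 0 0 0 2.2 0.15" --pt "0 0 0 0 0 2.2 0.15" --pt "0 0 0 0 0 2.2 0.15" --pt "0 0 0 0 0 0 0.15"

```text
time: 24.62
position: [0.6029, -0.2058, 0.1255]
tcp_rot: [0.662, 0.749, -0.001, -0.003]
wrist_force: [0.2, 1.0, -0.4]
grip_width: 0.403
grasp_force: 45.0
```

```bash
python3 g.py 604.8 -208.9 91 7
```

```text
t 24.62 pos [ 602.9 -205.8  125.5] yaw 7.0 tilt [-0.006  0.003] rz 0.0 then tx,ty,tz cm [-0.33  0.15  3.45] grip 0.403 45.0 F [ 0.2  1.  -0.4]
```

Request:
move_arm --pt "0 0 0 -0.3 0.15 1.5 0.15" --pt "0 0 0 0 0 1.4 0.15" --pt "0 0 0 0 0 0.3 0.15" --pt "0 0 0 0 0 0 0.15"

```text
time: 25.12
position: [0.6068, -0.2103, 0.0972]
tcp_rot: [0.663, 0.749, -0.0, -0.0]
wrist_force: [-0.8, 1.4, -1.0]
grip_width: 0.403
grasp_force: 45.0
```

```bash
python3 g.py 604.8 -208.9 91 7
```

```text
t 25.12 pos [ 606.8 -210.3   97.2] yaw 7.0 tilt [-0.  0.] rz -0.0 then tx,ty,tz cm [ 0.16 -0.18  0.62] grip 0.403 45.0 F [-0.8  1.4 -1. ]
```

Request:
move_arm --pt "0 0 0 0.1 -0.1 0.3 0.15" --pt "0 0 0 0 0 0.2 0.15" --pt "0 0 0 0 0 0.1 0.15" --pt "0 0 0 0 0 0 0.15"

```text
time: 25.62
position: [0.6057, -0.2093, 0.0914]
tcp_rot: [0.663, 0.749, 0.0, -0.0]
wrist_force: [0.9, 0.4, 0.4]
grip_width: 0.398
grasp_force: 45.0
```

Request:
move_arm --pt "0 0 0 0 0 0.15 0.15" --pt "0 0 0 0 0 0 0.15"

```text
time: 25.88
position: [0.606, -0.2095, 0.0904]
tcp_rot: [0.663, 0.749, 0.0, 0.0]
wrist_force: [-1.5, -0.5, 3.3]
grip_width: 0.404
grasp_force: 45.2
```

Request:
move_arm --pt "0 0 0 0 0 0 0.6" --pt "0 0 0 0 0 0 1" --pt "0 0 0 0 0 0 1" --pt "0 0 0 0 0 -2 1" --pt "0 0 0 0 0 -4 1" --pt "0 0 0 0 0 -5 1" --pt "0 0 6.7 0 0 0 1" --pt "0 0 6.8 0 0 0 1"

```text
time: 26.88
position: [0.6065, -0.2097, 0.2032]
tcp_rot: [0.747, 0.664, 0.001, 0.002]
wrist_force: [0.2, 0.8, -0.5]
grip_width: 0.997
grasp_force: 0.0
```

```bash
python3 g.py 431.5 169.4 200 -6.5
```

```text
t 26.88 pos [ 606.5 -209.7  203.2] yaw -6.7 tilt [ 0.004 -0.002] rz -0.2 then tx,ty,tz cm [ 35.69 -21.68   0.32] grip 0.997 0.0 F [ 0.2  0.8 -0.5]
```

Request:
move_arm --pt "0 0 0 4.46 -2.71 0 1" --pt "0 0 0 4.46 -2.71 0 1" --pt "0 0 0 4.46 -2.71 0 1" --pt "0 0 0 4.46 -2.71 0 1" --pt "0 0 0 4.46 -2.71 0 1" --pt "0 0 0 4.46 -2.71 0 1" --pt "0 0 0 4.46 -2.71 0 1" --pt "0 0 0 4.46 -2.71 0 1"

```text
time: 27.88
position: [0.4303, 0.1711, 0.2017]
tcp_rot: [0.746, 0.666, 0.001, 0.001]
wrist_force: [0.6, -0.4, -0.1]
grip_width: 0.999
grasp_force: 0.0
```

Request:
move_arm --pt "0 0 0 0 0 2.5 1" --pt "0 0 0 0 0 2.5 1" --pt "0 0 0 0 0 0 1" --pt "0 0 0 0 0 0 1"

```text
time: 28.38
position: [0.4316, 0.1698, 0.1516]
tcp_rot: [0.746, 0.666, 0.001, 0.001]
wrist_force: [-0.9, -0.2, 0.0]
grip_width: 0.999
grasp_force: 0.0
```

```bash
python3 g.py 431.5 169.4 85 -6.5
```

```text
t 28.38 pos [431.6 169.8 151.6] yaw -6.5 tilt [0.002 0.001] rz -0.0 then tx,ty,tz cm [-0.04 -0.    6.66] grip 0.999 0.0 F [-0.9 -0.2  0. ]
```

Request:
move_arm --pt "0 0 0 0 0 2.2 1" --pt "0 0 0 0 0 2.2 1" --pt "0 0 0 0 0 2.2 1" --pt "0 0 0 0 0 0 0.6" --pt "0 0 0 0 0 0 0.1" --pt "0 0 0 0 0 0 0.1" --pt "0 0 0 0 0 0 0.1" --pt "0 0 0 0 0 0 0.1" --newtons 50

```text
time: 29.38
position: [0.4322, 0.17, 0.0857]
tcp_rot: [0.746, 0.666, 0.001, 0.001]
wrist_force: [-0.1, -1.3, 6.2]
grip_width: 0.332
grasp_force: 50.4
```

Request:
move_arm --pt "0 0 0 0 0 0 0.1" --pt "0 0 0 0 0 -3 0.1" --pt "0 0 0 0 0 -4 0.1" --pt "0 0 -6.7 0 0 -4 0.1" --pt "0 0 -6.8 0 0 -2 0.1" --pt "0 0 0 0 0 0 0.1"

```text
time: 30.12
position: [0.4315, 0.1699, 0.2156]
tcp_rot: [0.663, 0.748, 0.002, 0.001]
wrist_force: [0.5, 0.2, -1.7]
grip_width: 0.34
grasp_force: 49.9
```

```bash
python3 g.py 612.6 -272.4 215 7
```

```text
t 30.12 pos [431.5 169.9 215.6] yaw 6.9 tilt [0.004 0.001] rz -0.1 then tx,ty,tz cm [-46.11  12.58   0.06] grip 0.34 49.9 F [ 0.5  0.2 -1.7]
```

Request:
move_arm --pt "0 0 0 -5.12 1.4 0 0.1" --pt "0 0 0 -5.12 1.4 0 0.1" --pt "0 0 0 -5.12 1.4 0 0.1" --pt "0 0 0 -5.12 1.4 0 0.1" --pt "0 0 0 -5.12 1.4 0 0.1" --pt "0 0 0 -5.12 1.4 0 0.1" --pt "0 0 0 -5.12 1.4 0 0.1" --pt "0 0 0 -5.12 1.4 0 0.1"

```text
time: 31.12
position: [0.5913, -0.2245, 0.2111]
tcp_rot: [0.664, 0.748, -0.0, -0.002]
wrist_force: [0.3, 0.4, -1.0]
grip_width: 0.338
grasp_force: 49.9
```

Request:
move_arm --pt "0 0 0 -5.12 1.4 0 0.1" --pt "0 0 0 0 0 0 0.1" --pt "0 0 0 0 0 0 0.1"

```text
time: 31.5
position: [0.611, -0.2716, 0.2115]
tcp_rot: [0.663, 0.748, -0.0, -0.002]
wrist_force: [0.1, 0.5, -0.7]
grip_width: 0.335
grasp_force: 50.0
```

```bash
python3 g.py 612.6 -272.4 120 7; python3 -c "
from h import *
a=robot.capture('scene')[:,:,::-1][60:240,100:300];cv2.imwrite('pics/s8.png',cv2.resize(a,None,fx=2.5,fy=2.5))"
```

```text
t 31.5 pos [ 611.  -271.6  211.5] yaw 6.9 tilt [-0.003  0.002] rz -0.1 then tx,ty,tz cm [-0.1   0.15  9.15] grip 0.335 50.0 F [ 0.1  0.5 -0.7]
```

View pics/s8.png

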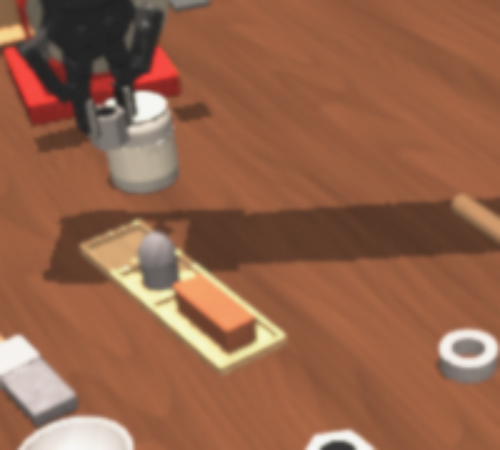

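```bash
python3 - <<'E'
from h import *
T=cv2.imread("pics/top0.png");Q=cv2.imread("pics/scene0.png")
w=lambda h,s,v:(s<40)&(v>190)
a=blob(T,(440,146),w,40);b=blob(Q,(155,102),w,40)
X,e=tri(cen(a),cen(b));print(X,e,cen(a),cen(b),cv2.minAreaRect(np.float32(plane("top",a,X[2])*1000)))
E
```

```text
[ 0.53812436 -0.40779187  0.07762516] 0.004411954113358589 [439.82343816 145.74483807] [152.85658066 104.24991846] ((540.37353515625, -409.59716796875), (64.64246368408203, 65.14450073242188), 44.13786697387695)
```

Jar edge at y ≈ −0.375 is well clear. I lower the nut.

Request:
move_arm --pt "0 0 0 -0.1 0.1 3 0.1" --pt "0 0 0 0 0 3 0.1" --pt "0 0 0 0 0 3 0.1" --pt "0 0 0 0 0 2 0.1" --pt "0 0 0 0 0 0 0.1" --pt "0 0 0 0 0 0 0.1"

```text
time: 32.3
position: [0.6137, -0.2733, 0.1053]
tcp_rot: [0.663, 0.749, 0.0, 0.001]
wrist_force: [0.0, 0.1, -1.0]
grip_width: 0.334
grasp_force: 50.0
```

```bash
python3 g.py 612.6 -272.4 90 7
```

```text
t 32.3 pos [ 613.7 -273.3  105.3] yaw 7.0 tilt [ 0.002 -0.001] rz 0.0 then tx,ty,tz cm [ 0.1  -0.1   1.53] grip 0.334 50.0 F [ 0.   0.1 -1. ]
```

Request:
move_arm --pt "0 0 0 0 0 0.8 0.1" --pt "0 0 0 0 0 0.4 0.1" --pt "0 0 0 0 0 0.2 0.1" --pt "0 0 0 0 0 0 0.1"

```text
time: 32.8
position: [0.6129, -0.2732, 0.0896]
tcp_rot: [0.663, 0.749, -0.0, -0.0]
wrist_force: [1.2, 0.8, -1.4]
grip_width: 0.335
grasp_force: 50.0
```

Request:
move_arm --pt "0 0 0 0 0 0.15 0.1" --pt "0 0 0 0 0 0 0.1"

```text
time: 33.05
position: [0.6133, -0.2734, 0.0888]
tcp_rot: [0.663, 0.749, 0.0, 0.0]
wrist_force: [0.6, -0.4, 0.2]
grip_width: 0.338
grasp_force: 50.1
```

Request:
move_arm --pt "0 0 0 0 0 0.1 0.1" --pt "0 0 0 0 0 0 0.1"

```text
time: 33.3
position: [0.6133, -0.2734, 0.0888]
tcp_rot: [0.663, 0.749, -0.0, 0.0]
wrist_force: [-2.3, 1.3, 5.6]
grip_width: 0.338
grasp_force: 50.8
```

Contact. I release, rise and move clear towards the base.

Request:
move_arm --pt "0 0 0 0 0 0 0.6" --pt "0 0 0 0 0 0 1" --pt "0 0 0 0 0 0 1" --pt "0 0 0 0 0 -2 1" --pt "0 0 0 0 0 -5 1" --pt "0 0 0 0 0 -5 1" --pt "0 0 0 0 0 -5 1" --pt "0 0 0 0 0 0 1"

```text
time: 34.3
position: [0.6154, -0.2745, 0.2664]
tcp_rot: [0.663, 0.749, 0.001, 0.007]
wrist_force: [0.1, -0.4, 0.3]
grip_width: 0.996
grasp_force: 0.0
```

Request:
move_arm --pt "0 0 0 0 -4 0 1" --pt "0 0 0 0 -4 0 1" --pt "0 0 0 0 -4 0 1" --pt "0 0 0 0 -4 0 1" --pt "0 0 0 0 0 0 1" --pt "0 0 0 0 0 0 1"

```text
time: 35.05
position: [0.4544, -0.2927, 0.2576]
tcp_rot: [0.663, 0.749, 0.0, 0.0]
wrist_force: [0.6, -0.1, 0.8]
grip_width: 0.999
grasp_force: 0.0
```

```bash
python3 -c "
from h import *
a=robot.capture('scene')[:,:,::-1][110:320,120:330]
b=robot.capture('top')[:,:,::-1][90:220,140:410]
a=cv2.resize(a,(300,300),interpolation=cv2.INTER_CUBIC);b=cv2.resize(b,(486,234),interpolation=cv2.INTER_CUBIC)
c=np.zeros((300,790,3),np.uint8);c[:,:300]=a;c[:234,304:]=b;cv2.imwrite('pics/fin.png',c)
print(robot.get_state()['time'])"
```

```text
35.15
```

View pics/fin.png

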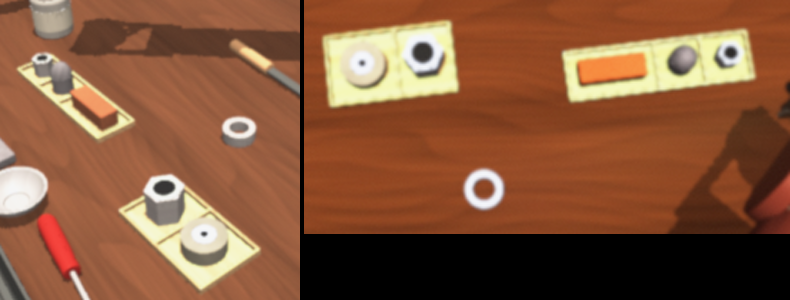

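The picture shows all five pieces in their bays. The wheel is at (363,65) and the big nut at (424,55). The bar is at (612,68), the bob upright at (683,58) and the small nut at (731,52). The collar has not moved, at (484,188).

```bash
python3 -c "
from rig import robot
print(robot.sign_off())"
```

```text
the job is handed in; nothing more can be done
None
```

Both kits are made up as asked and handed in after about 35 s of arm time; the final picture shows every piece in its own bay and the collar where it lay.

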